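# Load and clamp the anaerobic culture jar

### The job

Get the culture dishes ready for incubation: lay every dish flat inside the jar, put the lid on so that it sits fully down, and swing the clamp arm across until its end is home in the keeper. Then screw the knob down clockwise until the brass indicator tab pops out of the side of the arm, and stop there: do not over-tighten. Leave the bottle, the slide box and the canister alone.

Things in the scene. Friction and masses are not known exactly. Their poses are not given: they have to be found in the camera images.
- jar: shallow round aluminium jar on a white base plate (150 x 330 x 10 mm), fixed. Origin on the bench top under the jar's centre, z up; pivot post at its +y, keeper at its -y. Inner radius 92 mm, outer 98 (flange 105), inner floor at z = 15 mm, rim at z = 58 mm. Dishes may be stacked two high or lie side by side (five fit: one in the middle, four at 61 mm radius, 45 deg off the jar's x and y)
- pivot_top (a point): top of the clamp arm's pivot, 147 mm above the bench, on the axis of the steel post (24 mm thick) that stands 135 mm from the jar's axis on its +y side
- keeper (a point): middle of the mouth of the keeper, a steel claw 150 mm high that stands 135 mm from the jar's axis on its -y side; it is open towards the jar's +x and the end of the clamp arm swings into it
- lid_boss (a point): middle of the steel boss (34 mm across, 30 mm high) on the loose lid, to lift it by; z is the lid's axis. Lid: aluminium disc 212 x 12 mm, 450 g, its faces 15 and 27 mm below this point; under it a black plug, 176 mm across, 8 mm deep, that enters the jar; its foot is 35 mm below this point. Seated on the jar this point is at z = 85 mm. Starts right way up on the bench, at the left
- dish1_center (a point): centre of a culture dish, a flat closed white disc 55 mm across and 16 mm high with dark red agar on its upper face, 35 g; z is its axis. At the start it lies flat on the pale blue bench mat (2 mm thick) at the right. Three to five of the dishes dish1 to dish5 are there, the others are absent
- dish2_center (a point): centre of a culture dish, a flat closed white disc 55 mm across and 16 mm high with dark red agar on its upper face, 35 g; z is its axis. At the start it lies flat on the pale blue bench mat (2 mm thick) at the right. Three to five of the dishes dish1 to dish5 are there, the others are absent
- dish3_center (a point): centre of a culture dish, a flat closed white disc 55 mm across and 16 mm high with dark red agar on its upper face, 35 g; z is its axis. At the start it lies flat on the pale blue bench mat (2 mm thick) at the right. Three to five of the dishes dish1 to dish5 are there, the others are absent
- dish4_center (a point): centre of a culture dish, a flat closed white disc 55 mm across and 16 mm high with dark red agar on its upper face, 35 g; z is its axis. At the start it lies flat on the pale blue bench mat (2 mm thick) at the right. Three to five of the dishes dish1 to dish5 are there, the others are absent
- dish5_center (a point): centre of a culture dish, a flat closed white disc 55 mm across and 16 mm high with dark red agar on its upper face, 35 g; z is its axis. At the start it lies flat on the pale blue bench mat (2 mm thick) at the right. Three to five of the dishes dish1 to dish5 are there, the others are absent
- clamp_arm (a joint): swing of the clamp arm about its pivot: 0 = closed across the jar (pointing to the jar's -y, its end in the keeper, at a stop); grows to about 1.65 to 1.85 rad at the start, anticlockwise from above, so closing is clockwise. A white bar 34 mm wide, 285 mm long from the pivot, 114 to 138 mm above the bench, with the screw 135 mm from the pivot. Stays where left; about 3 N at the knob moves it
- clamp_knob (a joint): turn of the clamp screw's knob: 0 = backed right out, grows clockwise seen from above (tightening), to 10.5 rad; starts at 0.5 to 2.3. The screw goes down 1.9 mm a radian; at 0 its foot (24 mm across) is 8 mm above the boss of the seated lid. Stays where it is left (0.07 N m of friction, about 0.12 N m to turn when tight)
- knob_center (a point): centre of the knob, on the screw's axis: a black fluted round knob 52 mm across and 28 mm high, axis vertical, that turns and goes down with the screw; also the place to hold for swinging the arm. About 178 mm above the bench with the screw backed out, its underside then 26 mm above the arm's top; it moves down at most 8 mm in use
- spring_nut (a joint): rise of the sprung nut in the arm (0 to 12 mm), which is how far the clamp spring is compressed: 0 while the screw's foot is free, then it rises 1.9 mm a radian of knob turn. At 6 mm (24 N) the tab pops out; over 9.5 mm the clamp is over-tightened
- tab (a joint): travel of the brass indicator tab, which slides out of the side of the clamp arm (the side that faces the jar's +x when closed), 62 mm beyond the screw towards the keeper: 0 = in, 20 mm = popped out. It springs out by itself at the set clamping force and then stays out
- tab_nose (a point): middle of the outer edge of the brass indicator tab (28 mm wide, 4.5 mm thick), about 122 mm above the bench
- bottle_center (a point): middle of an amber bottle, 56 mm across and 115 mm high, standing beyond the jar and the mat; leave alone
- slide_box_center (a point): middle of a closed grey slide box, 95 x 175 x 34 mm, lying beyond the jar; leave alone
- canister_center (a point): middle of a lidded steel canister, 88 mm across and about 150 mm high, standing beyond the mat; leave alone
Mind the look-alikes: they are no part of the job. What is shaped like the part that bears lid_boss but brown or orange is not meant. Leave any purple look-alike of the part that bears dish1_center alone.

How it is judged:
On the way, in this order (a step that is already met when the one before it is completed fails the run):
1. every dish lies flat in the jar (horizontal distance between each of dish1_center, dish2_center, dish3_center, dish4_center, dish5_center and jar below 0.07 m and z of each of dish1_center, dish2_center, dish3_center, dish4_center, dish5_center in the frame of jar below 0.048 m and angle between the z axis of each of dish1_center, dish2_center, dish3_center, dish4_center, dish5_center and the z axis of jar, either way round below 0.2 rad), for 0.2 s.
2. the lid sits fully down on the jar (horizontal distance between lid_boss and jar below 0.007 m and z of lid_boss in the frame of jar between 0.08 and 0.088 m and angle between lid_boss's own z axis and vertical below 0.04 rad), for 0.2 s.
3. the clamp arm is swung home into the keeper (value of joint clamp_arm below 0.06 rad), for 0.2 s.
4. the clamp is tightened until the indicator tab pops out (value of joint tab above 0.015 m and value of joint spring_nut between 0.0048 and 0.0095 m), for 0.2 s.
At the end, for the whole second after the job is handed in: Every dish flat (0.2 rad, either way up) in the jar, at most two high; lid seated: boss within 7 mm of the jar's axis, 80 to 88 mm high, tilt under 0.04 rad; arm within 0.06 rad of closed; tab out over 15 mm; sprung nut at 4.8 to 9.5 mm (all of step 1 and all of step 2 and all of step 4 and value of joint clamp_arm below 0.06 rad); the robot touches nothing.
It fails at once if the bottle is shifted by more than 30 mm (distance of bottle_center from where it was at the start of the episode above 0.03 m).
It fails at once if the slide box is shifted by more than 30 mm (distance of slide_box_center from where it was at the start of the episode above 0.03 m).
It fails at once if the canister is shifted by more than 30 mm (distance of canister_center from where it was at the start of the episode above 0.03 m).
It fails at once if the clamp is over-tightened (sprung nut above 9.5 mm) (value of joint spring_nut above 0.0095 m).
Of dish1, dish2, dish3, dish4, dish5 only 3 to 5 are there at a start; the rules pass over those that are not, and their reading is None.
At some moment in a run one of dish1, dish2, dish3, dish4, dish5 may be knocked a few centimetres aside while the robot is not near it.
Once in a run the grip may slacken for a moment while it holds something.
It also fails if it takes over 210 s, if anything falls off the work surface, if the arm or the gripper's body presses on something with over 40 N, if the wrist force passes 120 N, or if a joint passes its speed limit or range.

### The arm

A 7-joint arm with a two-finger parallel gripper is mounted at the origin on the work surface. World frame = base frame: x ahead of the robot, y to its left, z up, the work surface at z = 0. Lengths are in m, angles in rad, forces in N, time in s.
With the tool pointing down it reaches from about 0.4 to 0.85 m from the base axis. Payload 10.4 kg.
Tool frame: the origin (TCP) lies between the finger pads; the fingertips stand 17 mm ahead of it and the grasp point (between the pads) lies 2 mm behind it; z points along the fingers, y is the line along which they close (so a half turn about z gives the same grasp; the last joint's range is limited). The gripper opens to 85 mm and grips with 20 to 120 N. Pads are 22 mm wide; open, the fingers measure 114 mm over their backs; the gripper's body (76 mm by 85 mm) begins 54 mm behind the grasp point. The pads swing forward as they close: fully open they stand 13 mm farther back than shut.
Start: joints at [1.247, 0.332, -0.065, 1.46, 0.022, 1.35, -0.088], TCP at [0.185, -0.597, 0.248] pointing down, gripper open.
Joint ranges: [-2.6, 2.6], [-0.5, 2.12], [-1.47, 1.34], [0.16, 2.42], [-1.27, 4.41], [0.06, 2.06], [-2.6, 2.6]. Speed limits (rad/s): [2.22, 2.22, 2.79, 2.79, 3.14, 3.14, 3.14].

### API

Orientations are given as a unit quaternion [x, y, z, w].
In Python, from workcell import readout, imaging, manip gives the robot as it stands. The module is installed in compiled form; this text tells all that it offers.
- The arm moves only by the shell command python3 -m crank 'ROWS' [OPENING] [FORCE]. ROWS is JSON, a list of rows, each a list of 4 numbers: the shift along the tool's x, y, z as a fraction of full scale, then the turn about the tool's z as a fraction of full scale. In form: [[x, y, z, yaw], ...]. A call has 1 to 5 rows; each row is the pose to reach, as a shift and turn from the pose commanded when the call began, along the tool's axes at that moment; what a row does not reach only later rows make up. Full scale, the value 1, is 400 mm for a shift and 60 degrees for a turn. A row lasts 1/12 s, in which the tool goes at most 41.7 mm and 7.16 degrees, less where a joint would pass 70% of its speed; a pose out of reach is approached as far as the arm can. A call with a number of a shift or a turn outside -1 to 1 is refused whole. A call with a gripper value outside its range is refused whole. OPENING is the gripper command: -1 is shut, 1 is fully open, values between are in proportion, set as the call begins (- or left out, the last holds). The fingers move at their own pace and stop on an object; FORCE is the grip in N (left out, the last holds). Time passes only in rows, so rows that repeat a pose let the fingers close. It gives the time, the measured TCP pose, the force, the opening and the grip force at its end, in the units of the state.
- readout.get_obs(): the state, without advancing time (a new reading comes with each control period).
- imaging.camera(name): name is "scene" or "top" or "wrist"; returns a dict with "color" (400x640x3 uint8, red, green, blue), "fx", "fy", "cx", "cy" (pixels), "rvec" (rotation vector, rad) and "tvec" (3), from world to camera coordinates, as OpenCV has them. Camera axes: x right, y down, z forward; pixel columns grow to the right and rows downward; lengths in m; the calibration is good to about 2 mm. A picture is of the moment at which its call begins. There is no depth.
- manip.hand_in(): hands the job in; it is judged then, once.
The state is a dict: "clock": time; "joint_pos": joint angles; "joint_velocities": joint speeds; "tau": joint torques, N m; "position": TCP position; "ee_rot": TCP orientation; "ft_force": force on the tool from outside, world axes, zero at the start; "torque": the same for the moment, N m; "grip_width": opening from 0.0 (shut) to 1.0 (fully open); "grasp_force": force on a finger pad.
Only numpy, scipy, OpenCV 4.12 (cv2) and the standard library are available. Lean on these libraries where they do the work, as an engineer would, in place of code of your own. Each camera call takes 0.05 s, during which the arm holds its last target. There are 200 camera calls.

## Working session

There is one attempt and no reset: what is moved stays moved. The work goes in short steps, Python scripts to look and compute and a shell command to move; the robot and the scene stay as the last step left them, time stands still between calls to the robot, and variables do not carry over. Pictures are saved under pics/ and viewed, at most 14 in all, crops included, and the job is handed in when it is done.

```bash
mkdir -p pics; cat > h.py <<'E'
import numpy as np, cv2
from scipy.spatial.transform import Rotation as R
from workcell import readout, imaging, manip
def cam(n):
    c=imaging.camera(n); c['R']=R.from_rotvec(np.ravel(c['rvec'])).as_matrix(); c['t']=np.ravel(c['tvec']); return c
def save(c,f,s=1,crop=None):
    im=c['color'][:,:,::-1]
    if crop: im=im[crop[1]:crop[3],crop[0]:crop[2]]
    cv2.imwrite('pics/'+f,cv2.resize(im,None,fx=s,fy=s,interpolation=cv2.INTER_CUBIC))
def ray(c,u,v,z):
    d=c['R'].T@np.array([(u-c['cx'])/c['fx'],(v-c['cy'])/c['fy'],1]); o=-c['R'].T@c['t']
    return o+d*(z-o[2])/d[2]
def proj(c,p):
    q=c['R']@np.asarray(p)+c['t']; return np.array([c['fx']*q[0]/q[2]+c['cx'],c['fy']*q[1]/q[2]+c['cy']])
def st():
    o=readout.get_obs(); return o
def delta(target,yaw=None):
    """target TCP world -> row fractions in tool axes; yaw= wanted direction of tool y (rad world), mod pi"""
    o=st(); Rm=R.from_quat(o['ee_rot']).as_matrix()
    d=Rm.T@(np.asarray(target)-o['position'])/0.4
    r=None
    if yaw is not None:
        a=np.arctan2(Rm[1,1],Rm[0,1]); e=(yaw-a+np.pi/2)%np.pi-np.pi/2
        r=-e/np.radians(60)   # tool z down
    return np.round(d,4), r
E
python3 - <<'E'
from h import *
o=st(); print({k:np.round(v,3).tolist() if not isinstance(v,str) else v for k,v in o.items()})
for n in ['scene','top']:
    c=cam(n); save(c,n+'0.png',1.25); print(n,-c['R'].T@c['t'],c['R'][2],c['fx'])
E
```

```text
{'clock': 0.0, 'joint_pos': [1.247, 0.333, -0.065, 1.461, 0.022, 1.35, -0.089], 'joint_velocities': [-0.0, -0.001, -0.0, -0.001, -0.0, -0.001, -0.0], 'tau': [-0.0, -62.545, 0.049, -39.16, 0.016, 0.01, 0.0], 'position': [0.185, -0.597, 0.247], 'ee_rot': [0.989, 0.15, -0.0, -0.001], 'ft_force': [-0.134, -0.065, 0.182], 'torque': [-0.015, 0.042, 0.016], 'grasp_force': 0.0, 'grip_width': 1.003}
scene [1.6028519  0.75904406 1.20357873] [-0.63349823 -0.39462673 -0.66554469] 488.87436790193823
top [0.33054053 0.12883218 1.64740477] [ 0.16461857 -0.00433589 -0.98634777] 496.7263776528572
```

View pics/scene0.png

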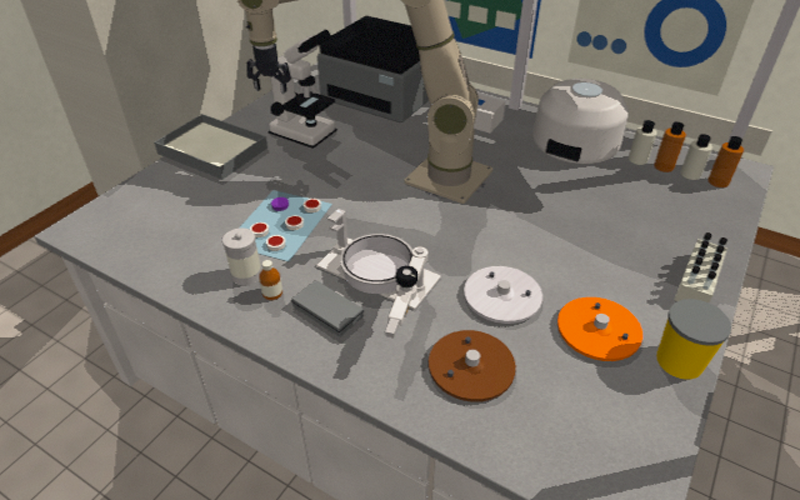

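View pics/top0.png

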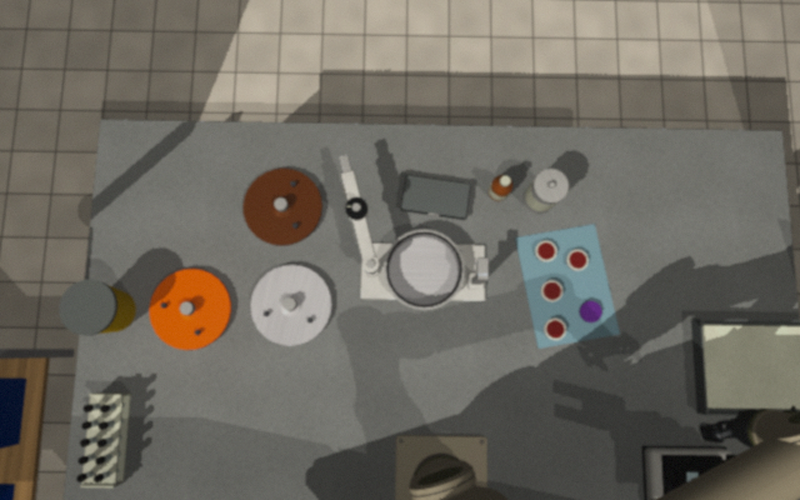

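The top view shows four dark-red dishes on the mat, at view px (546,251), (578,260), (552,290) and (555,328). There is one purple look-alike at (591,311), which I will leave. Of the three lids (brown 282,206, orange 190,308, white/aluminium 291,304), only the aluminium one fits the description. Next I'll measure these and confirm them in an enlarged crop.

```bash
python3 - <<'E'
from h import *
c=cam('top'); s=cam('scene')
save(c,'crop1.png',2.6,(190,130,495,285))
for n,q in (('top',c),('scene',s)):
    hsv=cv2.cvtColor(q['color'],cv2.COLOR_RGB2HSV); H,S,V=cv2.split(hsv)
    for nm,m in (('red',((H<6)|(H>172))&(S>120)&(V>40)),('purple',(H>125)&(H<160)&(S>100)),('black',(V<22))):
        k,l,sts,ce=cv2.connectedComponentsWithStats(m.astype(np.uint8))
        for i in range(1,k):
            if 30<sts[i,4]<1500:
                z={'red':.018,'purple':.018,'black':.19}[nm]
                p=ray(q,*ce[i],z)
                if abs(p[1])<.6 and .2<p[0]<.9: print(n,nm,ce[i].round(1),sts[i,2:],p.round(4))
E
```

```text
top red [436.6 200.3] [ 12  12 116] [ 0.598  -0.2765  0.018 ]
top red [461.8 207.4] [ 12  12 115] [ 0.5756 -0.3597  0.018 ]
top red [441.3 232.3] [ 13  12 120] [ 0.4917 -0.2895  0.018 ]
top red [443.9 263. ] [ 13  13 124] [ 0.3916 -0.2951  0.018 ]
top purple [472.2 248.7] [ 17  17 225] [ 0.4392 -0.3893  0.018 ]
scene red [249.3 162.5] [11  6 54] [ 0.3885 -0.2931  0.018 ]
scene red [235.1 176. ] [11  7 64] [ 0.4877 -0.2876  0.018 ]
scene red [206.9 181.9] [11  7 63] [ 0.5726 -0.358   0.018 ]
scene red [219.9 192.3] [11  8 70] [ 0.5947 -0.2751  0.018 ]
scene purple [223.6 162.7] [ 14  11 123] [ 0.4431 -0.3812  0.018 ]
scene black [324.8 225. ] [17  8 75] [0.6966 0.2392 0.19  ]
```

View pics/crop1.png

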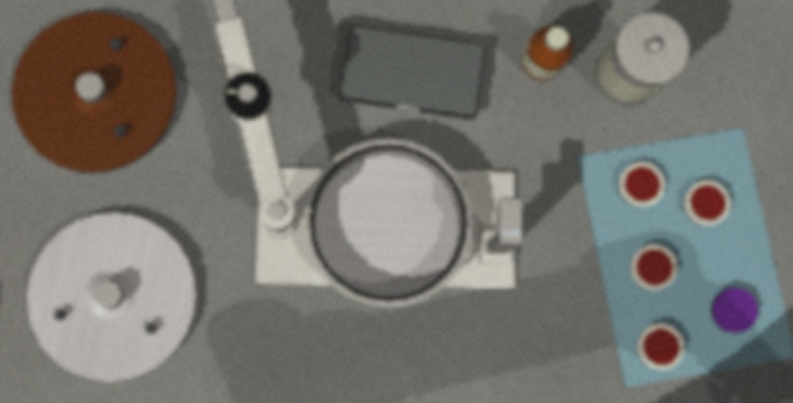

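The crop confirms four white dishes with red agar, plus the purple disc, which I will leave. In crop px, the aluminium lid is at (112,296), its boss at (106,294), the jar ring at (389,222), the pivot at (278,212), the keeper at (509,220) and the knob at (247,95).

```bash
python3 - <<'E'
from h import *
c=cam('top')
f=lambda u,v:(u/2.6+190-.3,v/2.6+130-.3)
for n,u,v,z in (('jar ring',389,222,.058),('ringL',312,222,.058),('ringR',466,222,.058),('ringT',389,147,.058),('ringB',389,299,.058),('plateTL',258,168,.01),('plateBL',256,283,.01),('plateTR',516,170,.01),('plateBR',515,288,.01),('post',278,212,.147),('keeper',511,220,.15),('knob',247,95,.19),('lidboss top',106,294,.05),('lid',112,296,.02)):
    print(n,ray(c,*f(u,v),z).round(4))
# lid ellipse
hsv=cv2.cvtColor(c['color'],cv2.COLOR_RGB2HSV); m=((hsv[:,:,1]<30)&(hsv[:,:,2]>135)).astype(np.uint8)
for q in cv2.findContours(m,0,cv2.CHAIN_APPROX_NONE)[0]:
    if cv2.contourArea(q)>500 :
        h=cv2.convexHull(q); e=cv2.fitEllipse(h) ; print(cv2.contourArea(q),e,ray(c,*e[0],.02).round(4))
E
```

```text
jar ring [0.5384 0.0489 0.058 ]
ringL [0.5369 0.1444 0.058 ]
ringR [ 0.5399 -0.0467  0.058 ]
ringT [0.6331 0.0496 0.058 ]
ringB [0.4431 0.0482 0.058 ]
plateTL [0.6121 0.2155 0.01  ]
plateBL [0.4642 0.2145 0.01  ]
plateTR [ 0.6147 -0.1166  0.01  ]
plateBR [ 0.4628 -0.1139  0.01  ]
post [0.5366 0.1836 0.147 ]
keeper [ 0.5309 -0.0892  0.15  ]
knob [0.6665 0.2207 0.19  ]
lidboss top [0.4446 0.397  0.05  ]
lid [0.4443 0.3944 0.02  ]
3242.0 ((232.05377197265625, 244.10926818847656), (64.13306427001953, 65.74253845214844), 42.91130065917969) [0.4425 0.3967 0.02  ]
1622.5 ((342.41644287109375, 212.49880981445312), (42.7548713684082, 50.914398193359375), 139.28103637695312) [0.5521 0.0368 0.02  ]
1473.5 ((307.8981018066406, 211.50228881835938), (62.06216812133789, 162.35671997070312), 105.39289855957031) [0.5537 0.1509 0.02  ]
525.0 ((440.5933837890625, 148.2838897705078), (25.890445709228516, 27.397951126098633), 126.77055358886719) [ 0.7764 -0.2941  0.02  ]
```

```bash
cat >> h.py <<'E'
def go(target,yawdeg):
    o=st(); Rm=R.from_quat(o['ee_rot']).as_matrix(); a=np.degrees(np.arctan2(Rm[1,1],Rm[0,1]))
    d=Rm.T@(np.asarray(target)-o['position'])
    print('clk',round(o['clock'],1),'pos',np.round(o['position'],4),'yaw',round(a,1),'| rows xyz',np.round(d/.4,3),'turn',round(-(yawdeg-a)/60,3),'| rows',round(np.linalg.norm(d)/.0417,1),round(abs(yawdeg-a)/7.16,1))
E
python3 -c "
from h import *
go([.597,-.276,.12],-45); go([.597,-.276,.20],-45)"
```

```text
clk 0.2 pos [ 0.1851 -0.5968  0.248 ] yaw -72.8 | rows xyz [ 1.221 -0.461  0.32 ] turn -0.463 | rows 12.9 3.9
clk 0.2 pos [ 0.1851 -0.5968  0.248 ] yaw -72.8 | rows xyz [ 1.221 -0.461  0.12 ] turn -0.463 | rows 12.6 3.9
```

```bash
python3 -m crank '[[0.1,-0.038,0,0],[0.2,-0.076,0,0],[0.3,-0.114,0,0],[0.4,-0.152,0,0],[0.5,-0.19,0,0]]' 1 30; python3 -m crank '[[0.1,-0.038,0,0],[0.2,-0.076,0,0],[0.3,-0.114,0,0],[0.4,-0.152,0,0],[0.5,-0.19,0,0]]'; python3 -m crank '[[0.1,-0.04,0.06,-0.1],[0.22,-0.081,0.14,-0.2],[0.221,-0.081,0.22,-0.3],[0.221,-0.081,0.3,-0.4],[0.221,-0.081,0.32,-0.463]]'; python3 -m crank '[[0,0,0,0],[0,0,0,0]]'
python3 - <<'E'
from h import *
go([.597,-.276,.022],-45)
w=cam('wrist'); save(w,'w1.png',1)
hsv=cv2.cvtColor(w['color'],cv2.COLOR_RGB2HSV); H,S,V=cv2.split(hsv); m=(((H<6)|(H>172))&(S>120)&(V>40)).astype(np.uint8)
k,l,sts,ce=cv2.connectedComponentsWithStats(m)
for i in range(1,k):
    if sts[i,4]>60: print(ce[i].round(),sts[i],ray(w,*ce[i],.018).round(4))
E
```

```text
clock: 0.67
position: [0.3505, -0.4671, 0.2484]
ee_rot: [0.989, 0.15, 0.0, 0.0]
ft_force: [0.8, -0.4, -0.1]
grip_width: 1.002
grasp_force: 0.0
clock: 1.08
position: [0.5146, -0.3387, 0.2484]
ee_rot: [0.989, 0.15, 0.0, 0.0]
ft_force: [0.3, -1.3, 0.6]
grip_width: 1.002
grasp_force: 0.0
clock: 1.5
position: [0.5865, -0.2794, 0.1129]
ee_rot: [0.922, 0.387, -0.003, -0.004]
ft_force: [-1.1, -0.8, -0.9]
grip_width: 1.001
grasp_force: 0.0
clock: 1.67
position: [0.5881, -0.2833, 0.1203]
ee_rot: [0.924, 0.382, -0.0, -0.0]
ft_force: [0.6, -0.4, 0.8]
grip_width: 0.998
grasp_force: 0.0
clk 1.7 pos [ 0.5881 -0.2833  0.1203] yaw -45.1 | rows xyz [0.029 0.003 0.246] turn -0.002 | rows 2.4 0.0
[317. 192.] [ 286  161   64   62 3109] [ 0.5953 -0.2764  0.018 ]
[373. 285.] [ 344  259   59   52 2399] [ 0.5727 -0.3599  0.018 ]
[238. 296.] [ 213  270   50   51 1908] [ 0.4909 -0.2921  0.018 ]
```

View pics/w1.png

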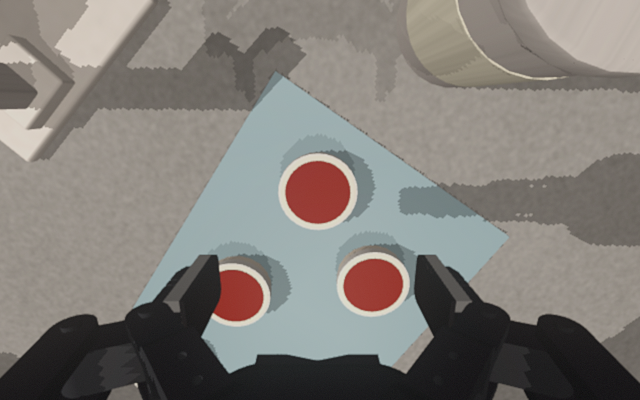

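The wrist view shows dish A at (317,192), B at (373,285) and C at (238,296), and all three agree with the top view. I'll descend on A and grip it.

```bash
python3 -m crank '[[0.027,0.003,0.08,0],[0.027,0.003,0.15,0],[0.027,0.003,0.21,0],[0.027,0.003,0.246,0],[0.027,0.003,0.248,0]]'; python3 -m crank '[[0,0,0,0],[0,0,0,0],[0,0,0,0],[0,0,0,0],[0,0,0,0]]' -0.2 30;  python3 -m crank '[[0,0,0,0],[0,0,0,0],[0,0,0,0],[0,0,0,0],[0,0,0,0]]' -1 30; python3 -c "
from h import *
go([.595,-.2765,.15],-45)"
```

```text
clock: 2.13
position: [0.5956, -0.2765, 0.0196]
ee_rot: [0.924, 0.382, -0.001, -0.001]
ft_force: [-0.5, 0.6, 0.5]
grip_width: 1.0
grasp_force: 0.0
clock: 2.55
position: [0.598, -0.277, 0.0239]
ee_rot: [0.924, 0.383, 0.001, 0.001]
ft_force: [-2.3, 0.7, 6.2]
grip_width: 0.623
grasp_force: 30.5
clock: 2.97
position: [0.598, -0.2769, 0.0239]
ee_rot: [0.924, 0.383, 0.001, 0.001]
ft_force: [-1.7, 0.2, 6.2]
grip_width: 0.627
grasp_force: 30.5
clk 3.0 pos [ 0.598  -0.2769  0.0239] yaw -45.0 | rows xyz [-0.004 -0.005 -0.315] turn -0.0 | rows 3.0 0.0
```

```bash
python3 -m crank '[[0,0,-0.05,0],[0,0,-0.15,0],[0,0,-0.25,0],[0,0,-0.35,0],[0,0,-0.45,0]]'; python3 -m crank '[[0.06,-0.065,-0.04,0],[0.12,-0.13,-0.04,0],[0.18,-0.2,-0.04,0],[0.24,-0.265,-0.04,0],[0.3,-0.33,-0.04,0]]';  python3 -m crank '[[0.06,-0.065,0,0],[0.12,-0.13,0,0],[0.18,-0.2,0,0],[0.24,-0.265,0,0],[0.3,-0.33,0,0]]'; python3 -m crank '[[0.02,-0.02,0,0],[0.02,-0.02,0,0]]'; python3 -c "
from h import *
go([.580,.091,.042],-45)"
```

```text
clock: 3.38
position: [0.5968, -0.2762, 0.2049]
ee_rot: [0.924, 0.383, 0.001, 0.001]
ft_force: [1.2, -0.1, 0.2]
grip_width: 0.622
grasp_force: 31.8
clock: 3.8
position: [0.5881, -0.0964, 0.219]
ee_rot: [0.924, 0.383, 0.001, 0.001]
ft_force: [1.2, -0.1, -1.3]
grip_width: 0.623
grasp_force: 31.9
clock: 4.22
position: [0.5796, 0.0819, 0.2189]
ee_rot: [0.924, 0.383, 0.001, 0.001]
ft_force: [1.0, -0.0, -0.9]
grip_width: 0.624
grasp_force: 31.9
clock: 4.38
position: [0.5792, 0.0962, 0.2188]
ee_rot: [0.923, 0.386, 0.001, -0.0]
ft_force: [-0.9, 0.2, -0.9]
grip_width: 0.623
grasp_force: 31.9
clk 4.4 pos [0.5792 0.0962 0.2188] yaw -44.6 | rows xyz [-0.009  0.01   0.442] turn 0.006 | rows 4.2 0.1
```

```bash
python3 -m crank '[[-0.009,0.01,0.1,0.006],[-0.009,0.01,0.2,0.006],[-0.009,0.01,0.3,0.006],[-0.009,0.01,0.39,0.006],[-0.009,0.01,0.42,0.006]]'; python3 -m crank '[[0,0,0.01,0],[0,0,0.02,0],[0,0,0.025,0]]'; python3 -m crank '[[0,0,0,0],[0,0,0,0],[0,0,0,0]]' 0.55; python3 -m crank '[[0,0,-0.05,0],[0,0,-0.15,0],[0,0,-0.25,0],[0,0,-0.35,0],[0,0,-0.45,0]]'; python3 -m crank '[[0,0,0,0],[0,0,0,0]]'  1;  python3 - <<'E'
from h import *
go([.577,-.360,.22],-45)
c=cam('top')
hsv=cv2.cvtColor(c['color'],cv2.COLOR_RGB2HSV); H,S,V=cv2.split(hsv); m=(((H<6)|(H>172))&(S>120)&(V>40)).astype(np.uint8)
k,l,sts,ce=cv2.connectedComponentsWithStats(m)
for i in range(1,k):
    if sts[i,4]>30: p=ray(c,*ce[i],.018);  print(ce[i].round(),sts[i,4],p.round(4)) if p[1]<.3 else 0
E
```

```text
clock: 4.8
position: [0.5776, 0.0835, 0.0447]
ee_rot: [0.925, 0.379, -0.003, -0.0]
ft_force: [0.1, -0.6, -0.5]
grip_width: 0.621
grasp_force: 31.9
clock: 5.05
position: [0.5814, 0.0859, 0.0411]
ee_rot: [0.925, 0.38, 0.001, 0.001]
ft_force: [0.8, -0.0, 0.6]
grip_width: 0.623
grasp_force: 31.9
clock: 5.3
position: [0.5807, 0.0861, 0.0405]
ee_rot: [0.925, 0.38, 0.001, 0.0]
ft_force: [-1.3, 0.1, 0.4]
grip_width: 0.776
grasp_force: 0.0
clock: 5.72
position: [0.5796, 0.0862, 0.222]
ee_rot: [0.925, 0.38, 0.001, 0.0]
ft_force: [1.3, 0.2, -0.6]
grip_width: 0.777
grasp_force: 0.0
clock: 5.88
position: [0.5812, 0.0865, 0.2225]
ee_rot: [0.925, 0.38, 0.003, 0.001]
ft_force: [-0.6, -0.7, -0.9]
grip_width: 0.998
grasp_force: 0.0
clk 5.9 pos [0.5812 0.0865 0.2225] yaw -45.3 | rows xyz [-0.792  0.787  0.006] turn -0.006 | rows 10.7 0.0
[462. 207.] 116 [ 0.5754 -0.3596  0.018 ]
[441. 232.] 118 [ 0.4916 -0.2895  0.018 ]
[444. 263.] 123 [ 0.392  -0.2949  0.018 ]
```

```bash
python3 -m crank '[[-0.07,0.07,0,0],[-0.14,0.14,0,0],[-0.21,0.21,0,0],[-0.28,0.28,0,0],[-0.35,0.35,0,0]]'; python3 -m crank '[[-0.07,0.07,0,0],[-0.14,0.14,0,0],[-0.21,0.21,0,0],[-0.28,0.28,0,0],[-0.35,0.35,0,0]]';  python3 -m crank '[[-0.07,0.07,0.05,0],[-0.096,0.087,0.15,0],[-0.096,0.087,0.25,0],[-0.096,0.087,0.25,0],[-0.096,0.087,0.25,0]]';  python3 -c "
from h import *
go([.574,-.3598,.025],-45)"
```

```text
clock: 6.35
position: [0.5776, -0.1138, 0.2178]
ee_rot: [0.925, 0.38, -0.001, -0.0]
ft_force: [0.3, -0.4, 0.5]
grip_width: 0.997
grasp_force: 0.0
clock: 6.77
position: [0.5765, -0.3116, 0.2175]
ee_rot: [0.925, 0.38, -0.001, -0.001]
ft_force: [0.3, 0.3, 0.7]
grip_width: 1.003
grasp_force: 0.0
clock: 7.18
position: [0.573, -0.3602, 0.1163]
ee_rot: [0.925, 0.38, -0.002, -0.003]
ft_force: [0.9, 0.6, 1.4]
grip_width: 1.002
grasp_force: 0.0
clk 7.2 pos [ 0.573  -0.3602  0.1163] yaw -45.3 | rows xyz [0.003 0.003 0.228] turn -0.005 | rows 2.2 0.0
```

```bash
python3 -m crank '[[0.003,0.003,0.07,0],[0.003,0.003,0.15,0],[0.003,0.003,0.21,0],[0.003,0.003,0.228,0],[0.003,0.003,0.228,0]]'; python3 -m crank '[[0,0,0,0],[0,0,0,0],[0,0,0,0],[0,0,0,0],[0,0,0,0]]' -1 30; python3 -m crank '[[0,0,-0.05,0],[0,0,-0.15,0],[0,0,-0.25,0],[0,0,-0.35,0],[0,0,-0.45,0]]'; python3 -m crank '[[0.06,-0.09,-0.04,0],[0.11,-0.17,-0.04,0],[0.16,-0.25,-0.04,0],[0.21,-0.33,-0.04,0],[0.26,-0.4,-0.04,0]]';  python3 -m crank '[[0.05,-0.08,0,0],[0.1,-0.16,0,0],[0.15,-0.24,0,0],[0.2,-0.32,0,0],[0.25,-0.387,0,0]]'; python3 -m crank '[[0,0,0,0],[0,0,0,0],[0,0,0,0]]'; python3 -c "
from h import *
go([.496,.007,.041],-45)"
```

```text
clock: 7.6
position: [0.5768, -0.3607, 0.0284]
ee_rot: [0.925, 0.381, -0.0, -0.0]
ft_force: [-0.5, 1.2, 0.2]
grip_width: 1.004
grasp_force: 0.0
clock: 8.02
position: [0.5805, -0.3632, 0.0352]
ee_rot: [0.925, 0.38, 0.003, 0.004]
ft_force: [-1.9, 0.8, 28.8]
grip_width: 0.403
grasp_force: 33.2
clock: 8.43
position: [0.5764, -0.3616, 0.212]
ee_rot: [0.925, 0.38, 0.001, 0.001]
ft_force: [-0.2, -1.2, -0.2]
grip_width: -0.001
grasp_force: 0.0
clock: 8.85
position: [0.5374, -0.1726, 0.2259]
ee_rot: [0.925, 0.38, 0.001, 0.001]
ft_force: [1.4, 0.4, 0.2]
grip_width: -0.0
grasp_force: 0.0
clock: 9.27
position: [0.4995, 0.0081, 0.2257]
ee_rot: [0.925, 0.38, 0.001, 0.001]
ft_force: [0.3, 0.7, 0.1]
grip_width: 0.001
grasp_force: 0.0
clock: 9.52
position: [0.5006, 0.0052, 0.225]
ee_rot: [0.925, 0.38, 0.001, 0.001]
ft_force: [-0.2, 0.1, 0.3]
grip_width: 0.003
grasp_force: 0.0
clk 9.5 pos [0.5006 0.0052 0.225 ] yaw -45.3 | rows xyz [-0.005 -0.012  0.46 ] turn -0.006 | rows 4.4 0.0
```

B slipped. I'll open the gripper and look again.

```bash
python3 -m crank '[[0,0,0,0],[0,0,0,0],[0,0,0,0],[0,0,0,0]]' 1 30 | grep grip; cat >> h.py <<'E'
def reds(c,z=.018):
    hsv=cv2.cvtColor(c['color'],cv2.COLOR_RGB2HSV); H,S,V=cv2.split(hsv); m=(((H<6)|(H>172))&(S>120)&(V>40)).astype(np.uint8)
    k,l,sts,ce=cv2.connectedComponentsWithStats(m)
    for i in range(1,k):
        p=ray(c,*ce[i],z)
        if sts[i,4]>30 and p[1]<.3: print(ce[i].round(),sts[i,2:],p.round(4),'| if in jar',ray(c,*ce[i],.031).round(3))
E
python3 - <<'E'
from h import *
c=cam('top'); save(c,'t3.png',2.6,(290,130,495,285)); reds(c)
s=cam('scene'); print('scene'); reds(s)
E
```

```text
grip_width: 0.564
[328. 202.] [ 13  12 121] [0.5852 0.0849 0.018 ] | if in jar [0.583 0.085 0.031]
[460. 209.] [ 12  12 117] [ 0.569  -0.3543  0.018 ] | if in jar [ 0.567 -0.35   0.031]
[441. 232.] [ 12  12 119] [ 0.4915 -0.2897  0.018 ] | if in jar [ 0.49  -0.286  0.031]
[444. 263.] [ 13  13 127] [ 0.3916 -0.2952  0.018 ] | if in jar [ 0.391 -0.292  0.031]
scene
[249. 162.] [11  6 54] [ 0.3885 -0.2931  0.018 ] | if in jar [ 0.402 -0.282  0.031]
[235. 176.] [11  7 62] [ 0.4882 -0.2874  0.018 ] | if in jar [ 0.5   -0.276  0.031]
[209. 181.] [11  8 64] [ 0.5655 -0.3531  0.018 ] | if in jar [ 0.577 -0.341  0.031]
[303. 221.] [12  6 63] [0.5633 0.076  0.018 ] | if in jar [0.575 0.084 0.031]
```

View pics/t3.png

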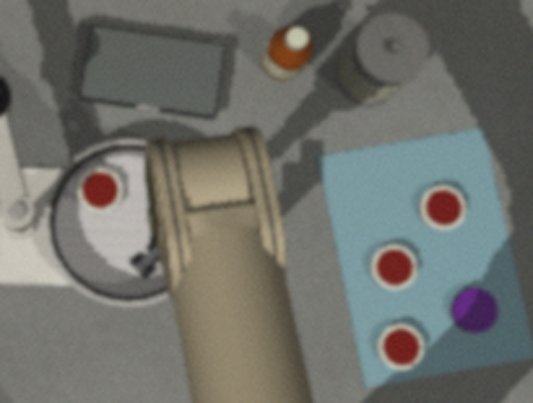

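```bash
python3 -m crank '[[-0.05,0.08,0,0],[-0.1,0.15,0,0],[-0.15,0.23,0,0],[-0.2,0.3,0,0],[-0.26,0.38,0,0]]'; python3 -m crank '[[-0.05,0.08,0,0],[-0.1,0.15,0,0],[-0.15,0.23,0,0],[-0.2,0.3,0,0],[-0.255,0.374,0,0]]'|grep pos;  python3 -m crank '[[0,0,0.1,0],[0,0,0.2,0],[0,0,0.3,0],[0,0,0.3,0],[0,0,0.3,0]]'|grep pos;  python3 - <<'E'
from h import *
go([.568,-.3537,.023],-45)
reds(cam('wrist'))
E
```

```text
clock: 10.37
position: [0.5333, -0.1765, 0.224]
ee_rot: [0.925, 0.38, 0.0, -0.0]
ft_force: [1.6, 0.2, -0.2]
grip_width: 0.999
grasp_force: 0.0
position: [0.5658, -0.3552, 0.2237]
position: [0.5645, -0.3531, 0.1025]
clk 11.2 pos [ 0.5645 -0.3531  0.1025] yaw -45.3 | rows xyz [0.005 0.008 0.199] turn -0.006 | rows 1.9 0.0
[320. 212.] [  69   65 3481] [ 0.5663 -0.3538  0.018 ] | if in jar [ 0.569 -0.351  0.031]
[172. 225.] [  68   63 3354] [ 0.489  -0.2889  0.018 ] | if in jar [ 0.497 -0.29   0.031]
[ 96. 308.] [  61   32 1235] [ 0.3967 -0.2893  0.018 ] | if in jar [ 0.41  -0.29   0.031]
```

```bash
python3 -m crank '[[0.003,0.006,0.07,0],[0.003,0.006,0.15,0],[0.003,0.006,0.18,0],[0.003,0.006,0.197,0],[0.003,0.006,0.197,0]]'; python3 -m crank '[[0,0,0,0],[0,0,0,0],[0,0,0,0],[0,0,0,0],[0,0,0,0]]' 0.4 40; python3 -m crank '[[0,0,0,0],[0,0,0,0],[0,0,0,0],[0,0,0,0],[0,0,0,0]]' 0 40;  python3 -c "
from h import *
go([.568,-.3537,.22],-45)"
```

```text
clock: 11.67
position: [0.5686, -0.3548, 0.026]
ee_rot: [0.925, 0.38, 0.0, 0.0]
ft_force: [1.1, -0.7, -0.2]
grip_width: 0.997
grasp_force: 0.0
clock: 12.08
position: [0.5685, -0.3548, 0.0259]
ee_rot: [0.925, 0.38, 0.0, 0.0]
ft_force: [0.4, 0.9, 0.7]
grip_width: 0.705
grasp_force: 0.0
clock: 12.5
position: [0.5685, -0.3548, 0.0262]
ee_rot: [0.925, 0.38, 0.0, 0.0]
ft_force: [-3.1, 0.9, 7.2]
grip_width: 0.621
grasp_force: 40.6
clk 12.5 pos [ 0.5685 -0.3548  0.0262] yaw -45.3 | rows xyz [ 0.001 -0.002 -0.484] turn -0.006 | rows 4.6 0.0
```

```bash
python3 -m crank '[[0,0,-0.05,0],[0,0,-0.15,0],[0,0,-0.25,0],[0,0,-0.35,0],[0,0,-0.45,0]]'|grep grip; python3 -m crank '[[0.06,-0.09,-0.04,0],[0.11,-0.17,-0.04,0],[0.16,-0.25,-0.04,0],[0.21,-0.33,-0.04,0],[0.26,-0.4,-0.04,0]]'|grep grip;  python3 -m crank '[[0.05,-0.08,0,0],[0.1,-0.16,0,0],[0.15,-0.24,0,0],[0.2,-0.32,0,0],[0.25,-0.37,0,0]]'; python3 -m crank '[[0,0,0,0],[0,0,0,0],[0,0,0,0]]' |grep pos; python3 -c "
from h import *
go([.496,.007,.041],-45)"
```

```text
grip_width: 0.612
grip_width: 0.613
clock: 13.75
position: [0.4953, 0.011, 0.2215]
ee_rot: [0.925, 0.381, 0.0, 0.0]
ft_force: [1.3, 0.2, -1.0]
grip_width: 0.618
grasp_force: 42.1
position: [0.4969, 0.0072, 0.2212]
clk 14.0 pos [0.4969 0.0072 0.2212] yaw -45.4 | rows xyz [-0.002 -0.001  0.45 ] turn -0.006 | rows 4.3 0.1
```

```bash
python3 -m crank '[[-0.002,0,0.1,0],[-0.002,0,0.2,0],[-0.002,0,0.3,0],[-0.002,0,0.39,0],[-0.002,0,0.43,0]]'; python3 -m crank '[[0,0,0.01,0],[0,0,0.018,0],[0,0,0.018,0]]'; python3 -m crank '[[0,0,0,0],[0,0,0,0],[0,0,0,0]]' 0.55; python3 -m crank '[[0,0,-0.05,0],[0,0,-0.15,0],[0,0,-0.25,0],[0,0,-0.35,0],[0,0,-0.45,0]]'|grep pos; python3 -m crank '[[0,0,0,-0.1],[0,0,0,-0.2],[0,0,0,-0.3],[0,0,0,-0.4],[0,0,0,-0.5]]'  1 |grep pos; python3 -m crank '[[0,0,0,-0.1],[0,0,0,-0.2],[0,0,0,-0.3],[0,0,0,-0.4],[0,0,0,-0.5]]' | grep pos; python3 -m crank '[[0,0,0,-0.1],[0,0,0,-0.2],[0,0,0,-0.3],[0,0,0,-0.4],[0,0,0,-0.51]]' | grep pos;python3 -m crank '[[0,0,0,0],[0,0,0,0]]' | grep pos; python3 -c "
from h import *
go([.4913,-.2895,.22],45);c=cam('top');reds(c)"
```

```text
clock: 14.42
position: [0.4936, 0.0054, 0.0445]
ee_rot: [0.925, 0.379, -0.003, -0.001]
ft_force: [-0.6, -0.3, -0.6]
grip_width: 0.609
grasp_force: 42.1
clock: 14.67
position: [0.4969, 0.0066, 0.0425]
ee_rot: [0.925, 0.379, 0.0, 0.0]
ft_force: [0.3, -1.0, -0.1]
grip_width: 0.622
grasp_force: 31.2
clock: 14.92
position: [0.4971, 0.0072, 0.0431]
ee_rot: [0.925, 0.38, 0.001, 0.001]
ft_force: [0.2, 0.1, 0.7]
grip_width: 0.774
grasp_force: 0.0
position: [0.496, 0.0076, 0.2247]
position: [0.4964, 0.0074, 0.2227]
position: [0.4963, 0.0074, 0.2226]
position: [0.4964, 0.0074, 0.2226]
position: [0.4963, 0.0074, 0.2224]
clk 16.8 pos [0.4963 0.0074 0.2224] yaw 45.1 | rows xyz [-0.515 -0.534  0.006] turn 0.001 | rows 7.1 0.0
[328. 202.] [ 13  12 120] [0.5853 0.0848 0.018 ] | if in jar [0.583 0.085 0.031]
[441. 232.] [ 12  12 120] [ 0.4916 -0.2895  0.018 ] | if in jar [ 0.49  -0.286  0.031]
[444. 263.] [ 13  13 127] [ 0.3916 -0.2952  0.018 ] | if in jar [ 0.391 -0.292  0.031]
```

```bash
python3 -m crank '[[-0.06,-0.06,0,0],[-0.11,-0.12,0,0],[-0.16,-0.17,0,0],[-0.21,-0.22,0,0],[-0.26,-0.27,0,0]]'|grep pos; python3 -m crank '[[-0.06,-0.06,0,0],[-0.11,-0.12,0,0],[-0.16,-0.17,0,0],[-0.21,-0.22,0,0],[-0.255,-0.264,0,0]]'|grep pos;  python3 -m crank '[[0,0,0.1,0],[0,0,0.2,0],[0,0,0.3,0],[0,0,0.3,0],[0,0,0.3,0]]'|grep pos;  python3 -m crank '[[0,0,0,0],[0,0,0,0]]'|grep pos;  python3 - <<'E'
from h import *
go([.4905,-.289,.025],45)
reds(cam('wrist'))
E
```

```text
position: [0.4939, -0.144, 0.2222]
position: [0.4918, -0.2914, 0.2221]
position: [0.4913, -0.2887, 0.1012]
position: [0.4939, -0.2901, 0.105]
clk 18.2 pos [ 0.4939 -0.2901  0.105 ] yaw 45.2 | rows xyz [ 0.009 -0.004  0.2  ] turn 0.004 | rows 1.9 0.0
[190. 101.] [  76   78 4562] [ 0.3881 -0.295   0.018 ] | if in jar [ 0.391 -0.292  0.031]
[312. 205.] [  68   65 3466] [ 0.4884 -0.289   0.018 ] | if in jar [ 0.486 -0.286  0.031]
```

```bash
python3 -m crank '[[0.009,-0.004,0.07,0],[0.009,-0.004,0.15,0],[0.009,-0.004,0.18,0],[0.009,-0.004,0.2,0],[0.009,-0.004,0.2,0]]' | grep pos; python3 -m crank '[[0,0,0,0],[0,0,0,0],[0,0,0,0],[0,0,0,0],[0,0,0,0]]' 0.4 40 | grep pos; python3 -m crank '[[0,0,0,0],[0,0,0,0],[0,0,0,0],[0,0,0,0],[0,0,0,0]]' 0 40; python3 -m crank '[[0,0,-0.05,0],[0,0,-0.15,0],[0,0,-0.25,0],[0,0,-0.35,0],[0,0,-0.45,0]]'|grep grip; python3 -m crank '[[0.04,0.07,-0.04,0],[0.08,0.14,-0.04,0],[0.12,0.21,-0.04,0],[0.16,0.28,-0.04,0],[0.18,0.34,-0.04,0]]'|grep grip;  python3 -m crank '[[0.04,0.07,0,0],[0.08,0.14,0,0],[0.12,0.21,0,0],[0.16,0.28,0,0],[0.18,0.342,0,0]]'; python3 -m crank '[[0,0,0,0],[0,0,0,0],[0,0,0,0]]' |grep pos; python3 -c "
from h import *
go([.581,.006,.042],45)"
```

```text
position: [0.4885, -0.2879, 0.0217]
position: [0.4889, -0.2882, 0.0226]
clock: 19.52
position: [0.4888, -0.2882, 0.0229]
ee_rot: [0.381, 0.925, -0.0, 0.0]
ft_force: [-3.1, 0.5, 7.7]
grip_width: 0.624
grasp_force: 40.5
grip_width: 0.617
grip_width: 0.618
clock: 20.77
position: [0.578, 0.0103, 0.2183]
ee_rot: [0.38, 0.925, 0.0, 0.0]
ft_force: [0.1, 0.5, -0.4]
grip_width: 0.621
grasp_force: 42.3
position: [0.5781, 0.0065, 0.2178]
clk 21.0 pos [0.5781 0.0065 0.2178] yaw 45.2 | rows xyz [-0.006  0.005  0.439] turn 0.004 | rows 4.2 0.0
```

```bash
python3 -m crank '[[-0.006,0.005,0.1,0],[-0.006,0.005,0.2,0],[-0.006,0.005,0.3,0],[-0.006,0.005,0.39,0],[-0.006,0.005,0.42,0]]' | grep pos; python3 -m crank '[[0,0,0.01,0],[0,0,0.019,0],[0,0,0.019,0]]'; python3 -m crank '[[0,0,0,0],[0,0,0,0],[0,0,0,0]]' 0.55 | grep grip; python3 -m crank '[[0,0,-0.05,0],[0,0,-0.15,0],[0,0,-0.25,0],[0,0,-0.35,0],[0,0,-0.45,0]]'|grep pos; python3 -m crank '[[-0.02,-0.09,0,0],[-0.04,-0.18,0,0],[-0.06,-0.27,0,0],[-0.08,-0.36,0,0],[-0.1,-0.44,0,0]]' 1|grep pos; python3 -m crank '[[-0.02,-0.09,0,0],[-0.04,-0.18,0,0],[-0.06,-0.27,0,0],[-0.08,-0.36,0,0],[-0.096,-0.428,0,0]]'|grep pos;  python3 -m crank '[[0,0,0.1,0],[0,0,0.2,0],[0,0,0.3,0],[0,0,0.3,0],[0,0,0.3,0]]'|grep pos;  python3 -m crank '[[0,0,0,0],[0,0,0,0]]'|grep pos;  python3 - <<'E'
from h import *
go([.390,-.2947,.023],45)
reds(cam('wrist')); print('top'); reds(cam('top'))
E
```

```text
position: [0.578, 0.0046, 0.0448]
clock: 21.68
position: [0.5822, 0.0065, 0.0437]
ee_rot: [0.381, 0.925, 0.0, 0.001]
ft_force: [-1.7, -0.0, 0.4]
grip_width: 0.618
grasp_force: 43.4
grip_width: 0.776
position: [0.5812, 0.0071, 0.2252]
position: [0.4847, -0.1481, 0.2233]
position: [0.3908, -0.2975, 0.2233]
position: [0.3922, -0.2943, 0.1023]
position: [0.3943, -0.2958, 0.1053]
clk 23.8 pos [ 0.3943 -0.2958  0.1053] yaw 45.3 | rows xyz [ 0.011 -0.006  0.206] turn 0.004 | rows 2.0 0.0
[312. 205.] [  68   66 3457] [ 0.3884 -0.295   0.018 ] | if in jar [ 0.386 -0.292  0.031]
top
[328. 202.] [ 13  12 121] [0.5852 0.0849 0.018 ] | if in jar [0.583 0.085 0.031]
[352. 202.] [ 12  13 121] [0.5873 0.0067 0.018 ] | if in jar [0.585 0.008 0.031]
[352. 228.] [ 13  12 120] [0.5004 0.0054 0.018 ] | if in jar [0.499 0.006 0.031]
[444. 263.] [ 13  13 130] [ 0.392  -0.2958  0.018 ] | if in jar [ 0.392 -0.292  0.031]
```

```bash
python3 -m crank '[[0.011,-0.006,0.07,0],[0.011,-0.006,0.15,0],[0.011,-0.006,0.18,0],[0.011,-0.006,0.202,0],[0.011,-0.006,0.202,0]]' | grep pos; python3 -m crank '[[0,0,0,0],[0,0,0,0],[0,0,0,0],[0,0,0,0],[0,0,0,0]]' 0.4 40 | grep pos; python3 -m crank '[[0,0,0,0],[0,0,0,0],[0,0,0,0],[0,0,0,0],[0,0,0,0]]' 0 40; python3 -m crank '[[0,0,-0.05,0],[0,0,-0.15,0],[0,0,-0.25,0],[0,0,-0.35,0],[0,0,-0.45,0]]'|grep grip; python3 -m crank '[[0.05,0.09,-0.04,0],[0.1,0.17,-0.04,0],[0.15,0.26,-0.04,0],[0.2,0.34,-0.04,0],[0.25,0.43,-0.04,0]]'|grep grip;  python3 -m crank '[[0.05,0.09,0,0],[0.1,0.17,0,0],[0.15,0.26,0,0],[0.2,0.34,0,0],[0.248,0.43,0,0]]'; python3 -m crank '[[0,0,0,0],[0,0,0,0],[0,0,0,0]]' |grep pos; python3 -c "
from h import *
go([.496,.091,.042],45)"
```

```text
position: [0.3877, -0.2932, 0.021]
position: [0.3882, -0.2938, 0.0221]
clock: 25.12
position: [0.3881, -0.2938, 0.0224]
ee_rot: [0.381, 0.925, -0.0, 0.0]
ft_force: [-2.6, 2.2, 10.3]
grip_width: 0.622
grasp_force: 40.1
grip_width: 0.624
grip_width: 0.62
clock: 26.37
position: [0.4884, 0.0926, 0.2179]
ee_rot: [0.381, 0.925, -0.0, 0.001]
ft_force: [1.5, -0.6, -1.0]
grip_width: 0.616
grasp_force: 42.5
position: [0.4883, 0.0907, 0.2173]
clk 26.6 pos [0.4883 0.0907 0.2173] yaw 45.3 | rows xyz [-0.013  0.014  0.438] turn 0.004 | rows 4.2 0.0
```

```bash
python3 -m crank '[[-0.013,0.014,0.1,0],[-0.013,0.014,0.2,0],[-0.013,0.014,0.3,0],[-0.013,0.014,0.39,0],[-0.013,0.014,0.42,0]]' | grep pos; python3 -m crank '[[0,0,0.01,0],[0,0,0.018,0],[0,0,0.018,0]]'; python3 -m crank '[[0,0,0,0],[0,0,0,0],[0,0,0,0]]' 0.55 | grep grip; python3 -m crank '[[0,0,-0.05,0],[0,0,-0.15,0],[0,0,-0.25,0],[0,0,-0.35,0],[0,0,-0.45,0]]'|grep pos; python3 -m crank '[[0,0,0,0],[0,0,0,0]]'|grep pos;  python3 - <<'E'
from h import *
go([.4435,.3955,.22],45); go([.4435,.3955,.22],-10)
E
```

```text
position: [0.4932, 0.0887, 0.0449]
clock: 27.28
position: [0.4973, 0.091, 0.0437]
ee_rot: [0.381, 0.925, 0.0, 0.001]
ft_force: [-0.0, -0.7, 0.3]
grip_width: 0.623
grasp_force: 42.6
grip_width: 0.78
position: [0.4958, 0.0917, 0.2249]
position: [0.4974, 0.0917, 0.2252]
clk 28.1 pos [0.4974 0.0917 0.2252] yaw 45.2 | rows xyz [0.631 0.444 0.012] turn 0.004 | rows 7.4 0.0
clk 28.1 pos [0.4974 0.0917 0.2252] yaw 45.2 | rows xyz [0.631 0.444 0.012] turn 0.921 | rows 7.4 7.7
```

```bash
python3 - <<'E'
from h import *
w=cam('wrist'); save(w,'w2.png'); np.save('w2.npy',w,allow_pickle=True)
for p in ([.538,.049,.058],[.630,.049,.058],[.538,.141,.058],[.446,.049,.058],[.538,-.043,.058]): print(proj(w,p).round())
reds(w,.031)
print('top');reds(cam('top'),.031)
E
```

```text
[315. 242.]
[378. 301.]
[387. 176.]
[243. 176.]
[251. 301.]
[316. 178.] [  46   45 1615] [0.4987 0.0903 0.031 ] | if in jar [0.499 0.09  0.031]
[257. 232.] [  44   41 1390] [0.496  0.0057 0.031 ] | if in jar [0.496 0.006 0.031]
[367. 235.] [  43   40 1373] [0.5797 0.0847 0.031 ] | if in jar [0.58  0.085 0.031]
[316. 283.] [  42   36 1191] [0.5826 0.0072 0.031 ] | if in jar [0.583 0.007 0.031]
top
```

View pics/w2.png

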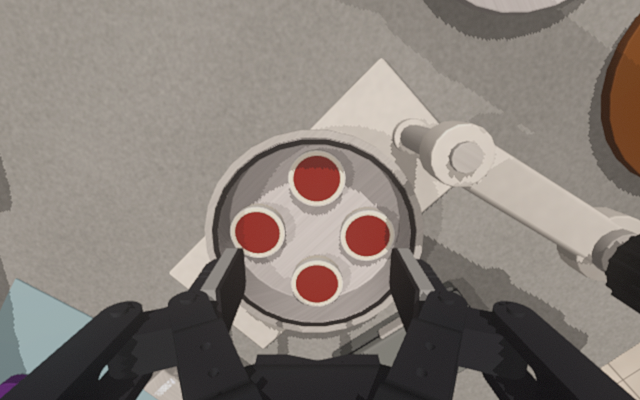

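All four dishes lie flat in the jar, at px (316,178), (257,232), (367,235) and (316,283). I'll refine the jar centre from the dark ring on the rim, then go to the lid.

```bash
python3 - <<'E'
from h import *
w=np.load('w2.npy',allow_pickle=True).item()
g=cv2.GaussianBlur(cv2.cvtColor(w['color'],cv2.COLOR_RGB2GRAY),(0,0),1.0).astype(float)
c0=np.array([.538,.049]); P=[]
for a in np.radians(np.arange(0,360,3)):
    rr=np.arange(.082,.104,.0005); pts=[proj(w,[c0[0]+r*np.cos(a),c0[1]+r*np.sin(a),.058]) for r in rr]
    uv=np.array(pts)
    if uv[:,1].max()>245: continue
    val=[g[int(round(v)),int(round(u))] for u,v in uv]; i=int(np.argmin(val))
    if val[i]<75 and 0<i<len(rr)-1: P.append([c0[0]+rr[i]*np.cos(a),c0[1]+rr[i]*np.sin(a)])
P=np.array(P); A=np.c_[2*P,np.ones(len(P))]; s=np.linalg.lstsq(A,(P**2).sum(1),rcond=None)[0]
print(len(P),s[:2].round(4),np.sqrt(s[2]+s[0]**2+s[1]**2).round(4))
E
python3 -m crank '[[0.06,0.04,0,0.1],[0.12,0.09,0,0.2],[0.18,0.13,0,0.3],[0.25,0.18,0,0.4],[0.32,0.22,0,0.5]]' 1 60 | grep pos;  python3 -m crank '[[0,0,0,0],[0,0,0,0]]'|grep pos; python3 -c "
from h import *
go([.4435,.3955,.18],0)"
```

```text
61 [0.5364 0.0495] 0.0946
position: [0.4663, 0.245, 0.2208]
position: [0.4655, 0.2458, 0.221]
clk 28.8 pos [0.4655 0.2458 0.221 ] yaw 15.5 | rows xyz [0.375 0.047 0.103] turn 0.259 | rows 3.8 2.2
```

```bash
python3 -m crank '[[0.09,0.01,0,0.1],[0.18,0.02,0,0.2],[0.27,0.03,0.03,0.259],[0.36,0.045,0.06,0.259],[0.375,0.047,0.1,0.259]]' | grep pos;  python3 -m crank '[[0,0,0,0],[0,0,0,0],[0,0,0,0]]'|grep pos; python3 - <<'E'
from h import *
go([.4435,.3955,.052],0)
w=cam('wrist'); save(w,'w3.png'); print(proj(w,[.4435,.3955,.05]), proj(w,[.4435,.3955,.02]))
hsv=cv2.cvtColor(w['color'],cv2.COLOR_RGB2HSV); H,S,V=cv2.split(hsv); 
for dx,dy in((.106,0),(-.106,0),(0,.106),(0,-.106)): print(proj(w,[.4435+dx,.3955+dy,.02]).round())
E
```

```text
position: [0.4435, 0.3985, 0.1814]
position: [0.447, 0.3918, 0.1822]
clk 29.5 pos [0.447  0.3918 0.1822] yaw -0.4 | rows xyz [ 0.009 -0.009  0.326] turn -0.006 | rows 3.1 0.1
[312.6829552  189.49372868] [313.10853248 180.8480355 ]
[432. 180.]
[195. 182.]
[312.  52.]
[314. 286.]
```

View pics/w3.png

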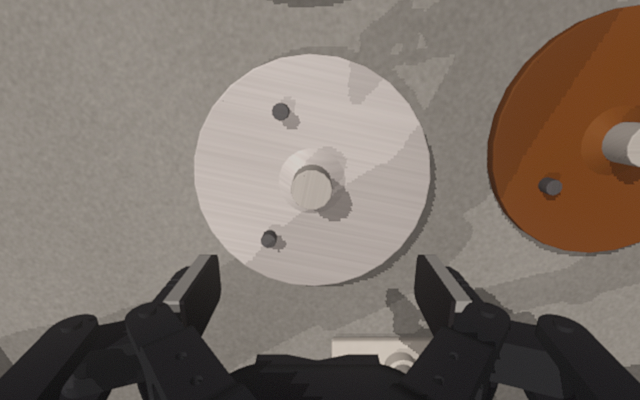

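The boss top is at (311,190), within 1.5 px of the prediction. The pegs at (280,111) and (269,239) are clear of the finger line along world x.

```bash
python3 -m crank '[[0.007,-0.011,0.08,-0.006],[0.007,-0.011,0.16,-0.006],[0.007,-0.011,0.24,-0.006],[0.007,-0.011,0.3,-0.006],[0.007,-0.011,0.318,-0.006]]' | grep pos; python3 -m crank '[[0,0,0,0],[0,0,0,0],[0,0,0,0],[0,0,0,0],[0,0,0,0]]' 0 80; python3 -m crank '[[0,0,0,0],[0,0,0,0],[0,0,0,0],[0,0,0,0],[0,0,0,0]]' -0.5 80; python3 -c "
from h import *
go([.4422,.3952,.25],0)"
```

```text
position: [0.4415, 0.3935, 0.0521]
clock: 30.35
position: [0.4422, 0.3969, 0.0565]
ee_rot: [0.707, 0.707, 0.001, 0.0]
ft_force: [0.3, 0.7, -0.8]
grip_width: 0.499
grasp_force: 0.0
clock: 30.77
position: [0.4422, 0.3968, 0.0566]
ee_rot: [0.707, 0.708, 0.001, 0.001]
ft_force: [-1.7, -2.4, 9.8]
grip_width: 0.357
grasp_force: 78.3
clk 30.8 pos [0.4422 0.3968 0.0566] yaw 0.1 | rows xyz [-0.004  0.001 -0.483] turn 0.001 | rows 4.6 0.0
```

```bash
python3 -m crank '[[0,0,-0.03,0],[0,0,-0.07,0],[0,0,-0.12,0],[0,0,-0.18,0],[0,0,-0.24,0]]' -0.8 90; python3 -m crank '[[0,0,-0.08,0],[0,0,-0.16,0],[0,0,-0.22,0],[0,0,-0.25,0],[0,0,-0.25,0]]';python3 -m crank '[[0,0,0,0],[0,0,0,0],[0,0,0,0]]'|grep pos; python3 - <<'E'
from h import *
o=st(); p=o['position']
w=cam('wrist'); save(w,'w4.png'); 
for dz in (.0066,-.0234): print(proj(w,p-[0,0.0016,dz+.0]).round(1))
go([.5372,.0493+.0016,.25],0)
E
```

```text
clock: 31.18
position: [0.4409, 0.396, 0.1521]
ee_rot: [0.706, 0.708, -0.001, -0.0]
ft_force: [1.3, -0.4, -4.0]
grip_width: 0.349
grasp_force: 89.5
clock: 31.6
position: [0.4418, 0.3973, 0.2538]
ee_rot: [0.707, 0.708, 0.002, 0.0]
ft_force: [0.4, 0.6, -4.9]
grip_width: 0.357
grasp_force: 89.8
position: [0.441, 0.3957, 0.249]
[317.  273.1]
[316.8 314.8]
clk 31.9 pos [0.4411 0.3958 0.2493] yaw 0.1 | rows xyz [-0.863  0.239 -0.001] turn 0.001 | rows 8.6 0.0
```

View pics/w4.png

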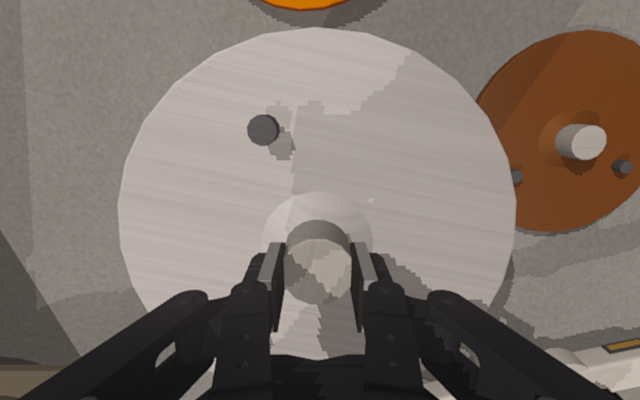

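The lid hangs level, with the boss top at (318,270) and the disc edge at its top (317,27). I'll work out the boss offset while moving to the jar.

```bash
python3 -m crank '[[-0.07,0.02,0,0],[-0.15,0.04,0,0],[-0.23,0.06,0,0],[-0.31,0.08,0,0],[-0.4,0.11,0,0]]' | grep pos; python3 -m crank '[[-0.09,0.025,0,0],[-0.18,0.05,0,0],[-0.27,0.075,0,0],[-0.36,0.1,0,0],[-0.42,0.12,0,0]]'|grep pos;python3 -m crank '[[-0.03,0.01,0,0],[-0.04,0.01,0,0],[-0.04,0.01,0,0],[-0.04,0.01,0,0],[-0.04,0.01,0,0]]'; python3 - <<'E'
from h import *
p=st()['position']
w=cam('wrist'); im=w['color']; save(w,'w5.png')
z=p[2]-.0366
g=cv2.GaussianBlur(cv2.cvtColor(im,cv2.COLOR_RGB2GRAY),(0,0),1).astype(float)
P=[]
for a in np.radians(np.arange(10,171,4)):
    rr=np.arange(.098,.116,.0005); uv=np.array([proj(w,[p[0]+r*np.cos(a),p[1]+r*np.sin(a),z]) for r in rr])
    if uv.min()<2 or uv[:,1].max()>230 : continue
    v=np.array([cv2.getRectSubPix(g.astype(np.float32),(1,1),tuple(map(float,q)))[0,0] for q in uv]); d=np.diff(v); i=int(np.argmax(abs(d)))
    if abs(d[i])>4: P.append([p[0]+rr[i]*np.cos(a),p[1]+rr[i]*np.sin(a)])
P=np.array(P); 
from scipy.optimize import least_squares
f=least_squares(lambda c:np.hypot(*(P-c).T)-.106,p[:2],loss='soft_l1',f_scale=.001)
print(len(P),'lid centre - TCP',f.x-p[:2],'res',np.abs(f.fun).mean())
print('boss top ray - TCP (w4 px same geometry)',ray(w,318,270,p[2]-.0066)-p)
go([.5372,.0493,.25],0)
E
```

```text
position: [0.4848, 0.2358, 0.2502]
position: [0.5341, 0.0641, 0.2501]
clock: 33.15
position: [0.5374, 0.0547, 0.251]
ee_rot: [0.706, 0.709, 0.0, -0.0]
ft_force: [0.4, -0.1, -4.6]
grip_width: 0.354
grasp_force: 89.8
36 lid centre - TCP [-0.00028787 -0.00286995] res 0.0012839147155885196
boss top ray - TCP (w4 px same geometry) [ 4.76380922e-04 -3.26630851e-05 -6.60000000e-03]
clk 33.2 pos [0.5375 0.0545 0.2511] yaw 0.2 | rows xyz [-0.013 -0.001  0.003] turn 0.004 | rows 0.1 0.0
```

```bash
python3 -m crank '[[-0.009,0,0.06,0.004],[-0.009,0,0.12,0.004],[-0.009,0,0.18,0.004],[-0.009,0,0.24,0.004],[-0.009,0,0.29,0.004]]' | grep pos; python3 -m crank '[[0,0,0.005,0],[0,0,0.01,0],[0,0,0.015,0],[0,0,0.015,0],[0,0,0.015,0]]'; python3 -m crank '[[0,0,0.01,0],[0,0,0.02,0],[0,0,0.03,0],[0,0,0.03,0],[0,0,0.03,0]]'; python3 -m crank '[[0,0,0.005,0],[0,0,0.01,0],[0,0,0.015,0],[0,0,0.02,0],[0,0,0.02,0]]'
```

```text
position: [0.5373, 0.0501, 0.1336]
clock: 34.03
position: [0.5386, 0.0492, 0.1303]
ee_rot: [0.708, 0.706, 0.001, 0.001]
ft_force: [0.3, 0.1, -4.6]
grip_width: 0.353
grasp_force: 90.0
clock: 34.45
position: [0.5377, 0.0489, 0.1167]
ee_rot: [0.708, 0.706, -0.0, -0.0]
ft_force: [-0.8, 0.1, -4.4]
grip_width: 0.352
grasp_force: 90.0
clock: 34.87
position: [0.538, 0.0497, 0.1095]
ee_rot: [0.708, 0.706, 0.0, -0.0]
ft_force: [-4.1, 2.9, 2.3]
grip_width: 0.352
grasp_force: 90.8
```

```bash
python3 -m crank '[[0,0,0.004,0],[0,0,0.007,0],[0,0,0.01,0],[0,0,0.01,0],[0,0,0.01,0]]'; python3 -m crank '[[0,0,0,0],[0,0,0,0],[0,0,0,0],[0,0,0,0],[0,0,0,0]]' 0.2; python3 -m crank '[[0,0,0,0],[0,0,0,0]]' ; python3 - <<'E'
from h import *
w=cam('wrist'); save(w,'w6.png')
E
```

```text
clock: 35.28
position: [0.5381, 0.0496, 0.1087]
ee_rot: [0.708, 0.706, -0.0, 0.001]
ft_force: [-21.3, -0.7, 39.3]
grip_width: 0.349
grasp_force: 95.2
clock: 35.7
position: [0.538, 0.0488, 0.1049]
ee_rot: [0.708, 0.706, -0.0, 0.0]
ft_force: [0.3, -0.2, -0.4]
grip_width: 0.601
grasp_force: 0.0
clock: 35.87
position: [0.5379, 0.0489, 0.105]
ee_rot: [0.708, 0.706, -0.0, -0.0]
ft_force: [-0.0, 0.3, -1.1]
grip_width: 0.598
grasp_force: 0.0
```

View pics/w6.png

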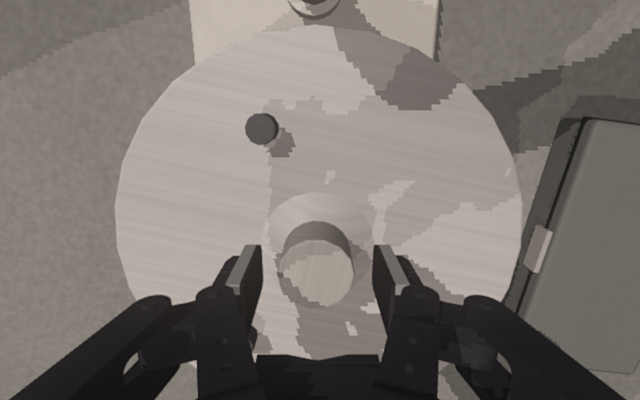

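The lid looks centred, with the boss at (317,275). I'll raise the gripper, move towards the knob and check seating from the outside cameras.

```bash
python3 -m crank '[[0,0,-0.1,0],[0,0,-0.2,0],[0,0,-0.3,0],[0,0,-0.4,0],[0,0,-0.48,0]]' 1 | grep pos; python3 -m crank '[[0.08,0,0,0],[0.16,0,0,0],[0.24,0,0,0],[0.32,0,0,0],[0.4,0.2,0,0]]'  | grep pos; python3 -m crank '[[0,0,0,0],[0,0,0,0]]'  | grep pos; python3 - <<'E'
from h import *
c=cam('top');s=cam('scene'); 
a=c['color'][170:260,290:395,::-1]; b=s['color'][150:270,240:400,::-1]
a=cv2.resize(a,None,fx=3.7,fy=3.7,interpolation=2); b=cv2.resize(b,None,fx=2.5,fy=2.5,interpolation=2)
H=max(a.shape[0],b.shape[0]); o=np.zeros((H,a.shape[1]+b.shape[1],3),np.uint8); o[:a.shape[0],:a.shape[1]]=a; o[:b.shape[0],a.shape[1]:]=b
cv2.imwrite('pics/seat.png',o); print(o.shape,a.shape)
J=np.array([.537,.0492,0])
for n,q,off,k,sh in (('top',c,(290,170),3.7,0),('scene',s,(240,150),2.5,a.shape[1])):
    for dz in (.1,.12): print(n,dz,((proj(q,J+[0,0,dz])-off)*k+[sh,0]).round(1))
go([.6665,.2207,.25],0)
E
```

```text
position: [0.5381, 0.0492, 0.3004]
position: [0.5717, 0.1989, 0.2984]
position: [0.5776, 0.1932, 0.2947]
(333, 788, 3) (333, 388, 3)
top 0.1 [184.6 162.1]
top 0.12 [185.9 158.9]
scene 0.1 [539.3 115.8]
scene 0.12 [538.9 104.8]
clk 37.0 pos [0.5767 0.1925 0.2971] yaw -0.1 | rows xyz [0.071 0.224 0.118] turn -0.002 | rows 2.5 0.0
```

View pics/seat.png

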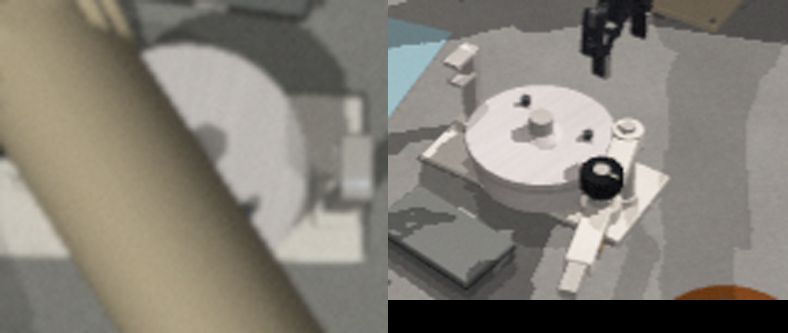

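The scene view puts the boss top at (540,116), against a prediction of (539.3,115.8) for z = 0.100. The lid is seated and flat. The knob comes next.

```bash
python3 -m crank '[[0.03,0.1,0,0],[0.071,0.2,0,0],[0.071,0.224,0,0],[0.071,0.224,0,0],[0.071,0.224,0,0]]' | grep pos; python3 - <<'E'
from h import *
print(st()['joint_pos'].round(2) if hasattr(st()['joint_pos'],'round') else st()['joint_pos'])
go([.6665,.2207,.183],0)
w=cam('wrist'); save(w,'w7.png'); print(proj(w,[.6665,.2207,.189]))
E
```

```text
position: [0.6665, 0.2202, 0.2979]
[ 0.05  0.59 -0.74  1.11  0.38  1.57 -0.6 ]
clk 37.4 pos [0.6665 0.2202 0.2979] yaw -0.2 | rows xyz [ 0.001 -0.     0.287] turn -0.003 | rows 2.8 0.0
[316.91731273 201.84570867]
```

View pics/w7.png

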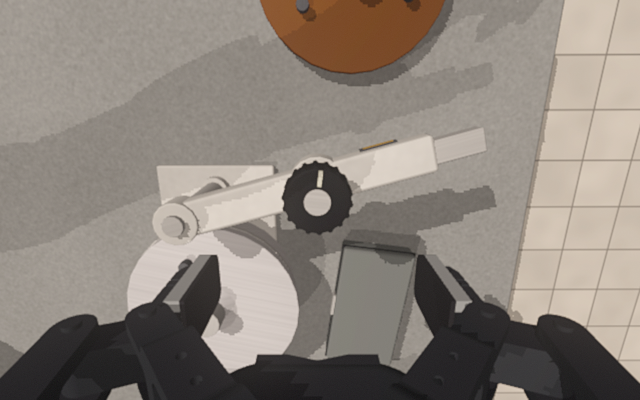

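The knob is at (317,198), within 4 px of the prediction, with its white index mark pointing up at (320,178). Before gripping I'll pre-rotate anticlockwise to leave room in the last joint.

```bash
python3 -m crank '[[0.004,0,0,-0.1],[0.004,0,0,-0.2],[0.004,0,0,-0.3],[0.004,0,0,-0.4],[0.004,0,0,-0.5]]' | grep pos;python3 -m crank '[[0,0,0,-0.1],[0,0,0,-0.2],[0,0,0,-0.3],[0,0,0,-0.4],[0,0,0,-0.5]]' | grep pos; python3 -m crank '[[0,0,0.1,0],[0,0,0.1,0],[0,0,0.1,0]]' | grep pos;  python3 - <<'E'
from h import *
print(np.round(st()['joint_pos'],2))
go([.6665,.2219,.183],60)
E
```

```text
position: [0.6658, 0.2215, 0.2991]
position: [0.6658, 0.2215, 0.2991]
position: [0.6656, 0.2208, 0.2572]
[ 0.15  0.66 -0.91  1.17  0.5   1.53  0.38]
clk 38.6 pos [0.6656 0.2208 0.2572] yaw 59.8 | rows xyz [-0.001  0.004  0.185] turn -0.004 | rows 1.8 0.0
```

```bash
python3 -m crank '[[0,0.004,0.08,0],[0,0.004,0.15,0],[0,0.004,0.184,0],[0,0.004,0.184,0],[0,0.004,0.184,0]]' | grep pos; python3 -m crank '[[0,0,0,0],[0,0,0,0],[0,0,0,0],[0,0,0,0],[0,0,0,0]]' 0.4 30 | grep grip; python3 -m crank '[[0,0,0,0],[0,0,0,0],[0,0,0,0],[0,0,0,0],[0,0,0,0]]' -0.1 30;  python3 - <<'E'
from h import *
o=st(); p=o['position']; piv=np.array([.5367,.184]); d=p[:2]-piv; r=np.hypot(*d); ph=np.degrees(np.arctan2(d[1],d[0])); print(p,r,ph)
Rm=R.from_quat(o['ee_rot']).as_matrix()[:2,:2]
tot=ph+90
for k in range(1,6):
    th=np.radians(-tot/6*k/5); c,s=np.cos(th),np.sin(th)
    q=np.array([[c,-s],[s,c]])@d-d; print((Rm.T@q/.4).round(4), round(tot/6*k/5/60,4))
E
```

```text
position: [0.6678, 0.2234, 0.1853]
grip_width: 0.702
clock: 39.82
position: [0.6669, 0.2233, 0.1841]
ee_rot: [0.26, 0.966, -0.001, -0.0]
ft_force: [-6.2, -3.9, 5.8]
grip_width: 0.594
grasp_force: 31.1
[0.66691167 0.22326187 0.18412107] 0.13600211200979162 16.779290774313996
[-0.015  -0.0149] 0.0593
[-0.029  -0.0307] 0.1186
[-0.042  -0.0473] 0.178
[-0.054  -0.0647] 0.2373
[-0.0648 -0.0828] 0.2966
```

```bash
for i in 1 2 3; do python3 -m crank '[[-0.015,-0.015,0,0.059],[-0.029,-0.031,0,0.119],[-0.042,-0.047,0,0.178],[-0.054,-0.065,0,0.237],[-0.065,-0.083,0,0.297]]' | egrep 'pos|ft|grip'; done; python3 -c "
from h import *
p=st()['position'];d=p[:2]-[.5367,.184];print(np.hypot(*d),np.degrees(np.arctan2(d[1],d[0])))
go([.537,.049,.184],-46)"
```

```text
position: [0.6723, 0.1836, 0.1841]
ft_force: [-5.5, 4.3, 4.4]
grip_width: 0.595
position: [0.6653, 0.1421, 0.1841]
ft_force: [-3.5, 4.7, 3.0]
grip_width: 0.597
position: [0.6461, 0.1047, 0.1842]
ft_force: [-1.2, 5.7, 1.5]
grip_width: 0.595
0.1350527874738216 -35.93327215874403
clk 41.1 pos [0.6461 0.1047 0.1842] yaw 6.3 | rows xyz [-0.109 -0.286 -0.   ] turn 0.872 | rows 2.9 7.3
```

```bash
for i in 1 2 3; do python3 -m crank '[[-0.015,-0.015,0,0.059],[-0.029,-0.031,0,0.119],[-0.042,-0.047,0,0.178],[-0.054,-0.065,0,0.237],[-0.065,-0.083,0,0.297]]' | egrep 'pos|ft|grip'; done; python3 -m crank '[[0,0,0,0],[0,0,0,0]]' | egrep 'pos|ft'; python3 -c "
from h import *
p=st()['position'];d=p[:2]-[.5367,.184];print(np.hypot(*d),np.degrees(np.arctan2(d[1],d[0])))
go([.533,.049,.184],-46);print(np.round(st()['joint_pos'],2))"
```

```text
position: [0.6163, 0.075, 0.1842]
ft_force: [1.4, 5.1, 1.0]
grip_width: 0.589
position: [0.5788, 0.0558, 0.1842]
ft_force: [1.8, 5.9, -0.5]
grip_width: 0.593
position: [0.5373, 0.049, 0.1841]
ft_force: [4.1, 3.7, 0.3]
grip_width: 0.599
position: [0.5367, 0.0489, 0.184]
ft_force: [-3.0, 4.7, 4.4]
0.1350598488270762 -89.98013450727014
clk 42.5 pos [0.5367 0.0489 0.184 ] yaw -46.9 | rows xyz [-0.007 -0.007  0.   ] turn -0.015 | rows 0.1 0.1
[ 0.39  0.25 -0.64  1.75  0.16  1.2  -1.12]
```

```bash
python3 -m crank '[[-0.005,-0.005,0,0.01],[-0.01,-0.01,0,0.02],[-0.01,-0.01,0,0.02],[-0.01,-0.01,0,0.02]]' | egrep 'pos|ft|grip'; python3 - <<'E'
from h import *
s=cam('scene'); save(s,'cl.png',4,(240,140,400,260)); 
for n,p in (('pivot',[.537,.184,.138]),('keeper',[.537,-.086,.138]),('armend',[.537,.184-.285,.126])): print(n,((proj(s,p)-[240,140])*4).round())
go([.537,.049,.184],75)
E
```

```text
position: [0.5343, 0.0489, 0.1843]
ft_force: [12.8, 5.2, -4.6]
grip_width: 0.596
pivot [379. 246.]
keeper [111. 141.]
armend [ 98. 146.]
clk 42.9 pos [0.5343 0.0489 0.1843] yaw -48.2 | rows xyz [0.005 0.004 0.001] turn -2.053 | rows 0.1 17.2
```

View pics/cl.png

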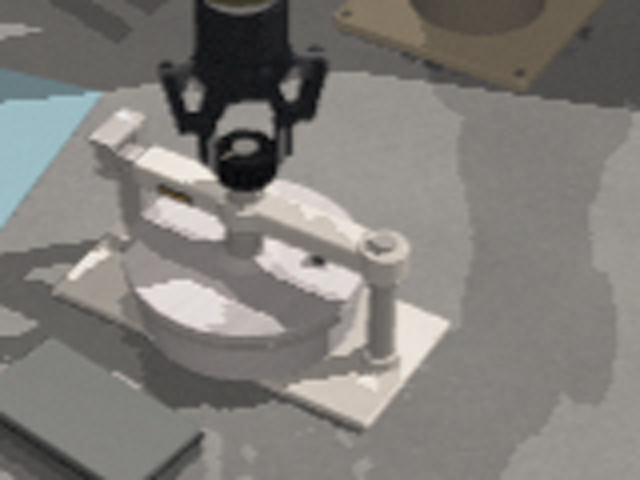

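The arm end is in the keeper claw at (120,145), pressing on its stop with 12.8 N. The knob is at (245,160) and the brass tab is still flush at (175,193). I'll start tightening.

```bash
python3 -m crank '[[0.004,0.003,0,0],[0.004,0.003,0.001,0.1],[0.004,0.003,0.001,0.2],[0.004,0.003,0.002,0.3],[0.004,0.003,0.002,0.4]]' - 45| egrep 'pos|ft|grip'; python3 -m crank '[[0,0,0.001,0.1],[0,0,0.001,0.2],[0,0,0.002,0.3],[0,0,0.002,0.4],[0,0,0.003,0.5]]' | egrep 'pos|ft|grip'; python3 -m crank '[[0,0,0,0],[0,0,0,0]]' | egrep 'pos|ft|grip'; python3 - <<'E'
from h import *
o=st(); print(np.round(o['joint_pos'],2),np.round(o['torque'],3)); go([.537,.049,.184],75)
E
```

```text
position: [0.5349, 0.0492, 0.1835]
ft_force: [5.0, 5.0, 1.9]
grip_width: 0.592
position: [0.5349, 0.0495, 0.1824]
ft_force: [3.0, 6.4, 6.6]
grip_width: 0.593
position: [0.5349, 0.0495, 0.1824]
ft_force: [3.6, 5.5, 4.0]
grip_width: 0.594
[ 0.29  0.23 -0.53  1.76  0.12  1.18 -2.06] [ 1.012 -0.717 -0.115]
clk 43.9 pos [0.5349 0.0495 0.1824] yaw -102.2 | rows xyz [ 0.005  0.    -0.004] turn -2.953 | rows 0.1 24.7
```

```bash
python3 -m crank '[[0,0,0,0],[0,0,0,0],[0,0,0,0],[0,0,0,0]]' 0.6 | egrep 'grip|ft'; for i in 1 2 3 4 5 6 7 8; do python3 -m crank '[[0,0,0,-0.1],[0,0,0,-0.2],[0,0,0,-0.3],[0,0,0,-0.4],[0,0,0,-0.5]]' | egrep 'ft'; done; python3 -m crank '[[0,0,0,0],[0,0,0,0]]' | egrep 'pos|ft|grip'; python3 - <<'E'
from h import *
o=st(); print(np.round(o['joint_pos'],2)); go([.5355,.0492,.182],138)
E
```

```text
ft_force: [0.5, 0.2, -0.2]
grip_width: 0.799
ft_force: [0.5, -0.4, 0.0]
ft_force: [-0.1, 1.0, -0.2]
ft_force: [0.4, 0.2, -0.5]
ft_force: [-0.4, -0.7, -0.3]
ft_force: [-0.0, -0.4, 0.0]
ft_force: [0.5, -0.2, 0.2]
ft_force: [-0.1, -0.3, 0.0]
ft_force: [-0.2, 0.4, 0.1]
position: [0.5332, 0.048, 0.1813]
ft_force: [-0.2, 0.3, -0.3]
grip_width: 0.799
[ 0.78  0.4  -1.14  1.74  0.38  1.25  1.94]
clk 47.7 pos [0.5332 0.048  0.1813] yaw 137.5 | rows xyz [-0.006 -0.002 -0.002] turn -0.008 | rows 0.1 0.1
```

```bash
python3 -m crank '[[-0.005,-0.002,0,0],[-0.005,-0.002,0,0],[-0.005,-0.002,0,0],[-0.005,-0.002,0,0],[-0.005,-0.002,0,0]]' -0.1 45 | egrep 'pos|grip|ft'; for i in 1 2 3 4 5 6; do python3 -m crank '[[0,0,0.001,0.1],[0,0,0.001,0.2],[0,0,0.002,0.3],[0,0,0.002,0.4],[0,0,0.002,0.5]]' | egrep 'ft|grip_w'; done; python3 -m crank '[[0,0,0,0],[0,0,0,0]]' | egrep 'pos|ft|grip'; python3 - <<'E'
from h import *
o=st(); print(np.round(o['joint_pos'],2),np.round(o['torque'],3)); go([.5355,.0492,.182],138)
s=cam('scene'); save(s,'k1.png',5,(260,165,340,215)); np.save('tab0.npy',s['color'])
E
```

```text
position: [0.5354, 0.0493, 0.1818]
ft_force: [-0.2, -0.6, 3.6]
grip_width: 0.587
ft_force: [-0.5, 0.8, 1.2]
grip_width: 0.594
ft_force: [1.7, 2.5, -0.9]
grip_width: 0.593
ft_force: [0.1, 3.4, 2.0]
grip_width: 0.59
ft_force: [0.1, 3.1, 8.3]
grip_width: 0.594
ft_force: [0.5, 2.9, 12.8]
grip_width: 0.591
ft_force: [-1.4, -0.1, 17.2]
grip_width: 0.59
position: [0.5367, 0.0505, 0.1792]
ft_force: [-1.0, 1.2, 19.0]
grip_width: 0.588
[ 0.38  0.25 -0.63  1.76  0.16  1.18 -1.04] [ 0.592  0.749 -0.026]
clk 50.8 pos [0.5367 0.0505 0.1792] yaw -42.3 | rows xyz [-0.004 -0.    -0.007] turn -3.005 | rows 0.1 25.2
```

View pics/k1.png

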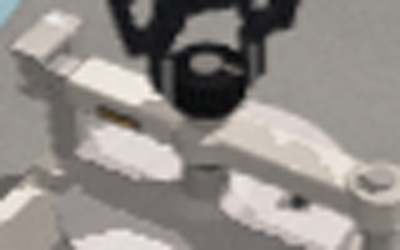

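The tab at crop (118,117) is still in. The upward force shows the screw's foot has reached the boss. I'll relieve the downward push and continue in small turns, watching the brass pixels.

```bash
cat >> h.py <<'E'
def brass():
    s=cam('scene'); a=s['color'][165:215,260:312]; hsv=cv2.cvtColor(a,cv2.COLOR_RGB2HSV); H,S,V=cv2.split(hsv)
    m=((H>12)&(H<32)&(S>90)).astype(np.uint8); yx=np.argwhere(m)
    print('brass',m.sum(), (yx.mean(0)[::-1]+[260,165]).round(1) if len(yx) else '', 'in@',proj(s,[.537+.017,-.013,.122]).round(1),'out@',proj(s,[.537+.037,-.013,.122]).round(1), np.round(st()['torque'],2)[2], 'yaw',np.round(R.from_quat(st()['ee_rot']).as_euler('ZYX',True)[0],1))
E
python3 -c "
from h import *
brass()"
for i in 1 2; do python3 -m crank '[[-0.001,0,-0.003,0.1],[-0.001,0,-0.005,0.2],[-0.001,0,-0.005,0.3],[-0.001,0,-0.005,0.3]]' | egrep 'ft|grip_w';python3 -c "
from h import *
brass()"; done
```

```text
brass 8 [282.8 188.1] in@ [282.5 188.2] out@ [279.3 191.4] -0.01 yaw 47.7
ft_force: [6.8, 2.3, -0.4]
grip_width: 0.592
brass 8 [282.8 188.1] in@ [282.5 188.2] out@ [279.3 191.4] -0.01 yaw 29.6
ft_force: [13.0, 4.1, -15.8]
grip_width: 0.593
brass 8 [282.8 188.1] in@ [282.5 188.2] out@ [279.3 191.4] -0.04 yaw 11.6
```

```bash
python3 -m crank '[[0.003,0,0.005,0.05],[0.003,0,0.005,0.15],[0.003,0,0.005,0.25],[0.003,0,0.005,0.25]]' | egrep 'ft|grip_w';python3 -c "
from h import *
brass()";  python3 -m crank '[[0,0,0,0.1],[0,0,0,0.2],[0,0,0,0.25],[0,0,0,0.25]]' | egrep 'ft|grip_w';python3 -c "
from h import *
brass();print(np.round(st()['joint_pos'],2))"
```

```text
ft_force: [-0.3, 1.5, 5.6]
grip_width: 0.586
brass 7 [283.  188.1] in@ [282.5 188.2] out@ [279.3 191.4] -0.04 yaw -3.4
ft_force: [0.4, -0.7, 5.1]
grip_width: 0.587
brass 7 [283.  188.1] in@ [282.5 188.2] out@ [279.3 191.4] -0.05 yaw -18.3
[ 0.26  0.23 -0.5   1.76  0.12  1.18 -2.16]
```

```bash
python3 -m crank '[[0,0,0,0],[0,0,0,0],[0,0,0,0],[0,0,0,0]]' 0.6 | egrep 'grip|ft'; for i in 1 2 3 4; do python3 -m crank '[[0,0,0,-0.1],[0,0,0,-0.2],[0,0,0,-0.3],[0,0,0,-0.4],[0,0,0,-0.5]]' | egrep 'ft'; done; python3 -m crank '[[0,0,0,0],[0,0,0,0]]' | egrep 'pos|ft'; python3 -m crank '[[0,0,0,0],[0,0,0,0],[0,0,0,0],[0,0,0,0],[0,0,0,0]]' -0.1 45 | egrep 'pos|grip|ft';  python3 -m crank '[[0,0,0,0.1],[0,0,0,0.2],[0,0,0,0.25],[0,0,0,0.25]]' | egrep 'ft|grip_w';python3 -c "
from h import *
brass();print(np.round(st()['joint_pos'],2))"
```

```text
ft_force: [-0.4, 0.5, 0.4]
grip_width: 0.804
ft_force: [0.2, -0.5, 0.2]
ft_force: [-0.1, -0.1, 0.3]
ft_force: [0.7, 0.1, -0.7]
ft_force: [0.1, 0.5, 0.5]
position: [0.5357, 0.0489, 0.1786]
ft_force: [0.1, -0.2, -0.6]
position: [0.5359, 0.049, 0.179]
ft_force: [-2.0, -0.5, 4.4]
grip_width: 0.591
ft_force: [-3.6, -0.9, 5.7]
grip_width: 0.59
brass 39 [281.6 189.8] in@ [282.5 188.2] out@ [279.3 191.4] 0.0 yaw 86.6
[ 0.45  0.27 -0.72  1.75  0.19  1.19 -0.38]
```

The brass area jumped from 7 to 39 px and its centroid moved outward, so the tab has popped. I'll release, retreat and verify.

```bash
python3 -m crank '[[0,0,0,0],[0,0,0,0],[0,0,0,0],[0,0,0,0],[0,0,0,0]]' 1 | egrep 'grip|ft'; python3 -m crank '[[0,0,-0.05,0],[0,0,-0.15,0],[0,0,-0.25,0],[0,0,-0.35,0],[0,0,-0.4,0]]' | egrep 'ft|pos'; python3 -m crank '[[0,0,0,0],[0,0,0,0],[0,0,0,0],[0,0,0,0]]' | egrep 'ft|pos'; python3 - <<'E'
from h import *
s=cam('scene'); save(s,'fin.png',4,(240,130,400,270)); brass(); print(st()['clock'])
E
```

```text
ft_force: [0.1, -0.0, -0.6]
grip_width: 1.001
position: [0.5366, 0.0495, 0.3437]
ft_force: [1.1, 0.9, -0.1]
position: [0.5353, 0.0489, 0.3373]
ft_force: [0.5, -1.0, -0.3]
brass 40 [281.4 189.7] in@ [282.5 188.2] out@ [279.3 191.4] -0.05 yaw 86.7
56.65
```

View pics/fin.png

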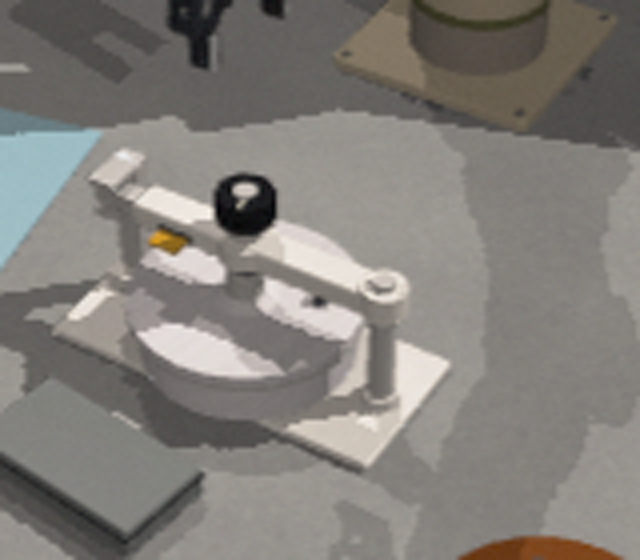

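The brass tab is out at (167,240), the arm is in the keeper at (125,185), the lid is seated and the gripper is clear. I'll hand it in.

```bash
python3 -c "
from workcell import manip
print(manip.hand_in())"
```

```text
the job is handed in; nothing more can be done
None
```

I handed the job in at about 57 s on the robot's clock. The camera views show all four dishes flat in the jar, the lid fully down, the clamp arm home in the keeper and the brass tab out, and I stopped tightening there. I never touched the bottle, slide box or canister, and the hand-in returned no verdict.

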